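Feed a sample tray into the analyser past its sprung gate

ROBOT

A 7-joint arm with a two-finger parallel gripper is mounted at the origin on the work surface. World frame = base frame: x ahead of the robot, y to its left, z up, the work surface at z = 0. Lengths are in m, angles in rad, forces in N, time in s.
With the tool pointing down it reaches from about 0.425 to 0.875 m from the base axis. Payload 4.7 kg.
Tool frame: the origin (TCP) lies midway between the tips of the shut fingers; the grasp point (between the pads) lies ctrl.grasp_offset behind it (ctrl.grasp_offset is the distance from the TCP to the grasp point, in m); z points along the fingers, y is the line along which they close (so a half turn about z gives the same grasp; the last joint's range is limited). The gripper opens to 87 mm and grips with 3 to 60 N. Pads are 19 mm wide; open, the fingers measure 117 mm over their backs; the gripper's body (75 mm by 190 mm) begins 51 mm behind the grasp point.
Start: joints at [-1.099, 0.321, -0.07, 1.45, 0.023, 1.371, -0.057], TCP at [0.287, 0.583, 0.223] pointing down, gripper open.
Joint ranges: [-2.86, 2.86], [-0.3, 2.09], [-1.38, 1.24], [0.06, 2.45], [-1.56, 4.7], [0.09, 2.05], [-2.69, 2.69]. Speed limits (rad/s): [2.57, 2.57, 3.14, 3.14, 3.14, 3.14, 3.14].

INTERFACE

Orientations are given as a rotation vector (axis times angle).
In Python, from bench import ctrl gives the robot as it stands. The module is installed in compiled form; this text tells all that it offers.
- The arm moves only by the tool jog_arm, never from a script. Its argument "moves" is one flat list of numbers, 7 for each row, row after row: the shift along the tool's x, y, z in units of 30 cm (1.0 is 30 cm), then the turn, a rotation vector about the tool's x, y, z in units of 60 degrees (1.0 is 60 degrees), then the gripper's target within -1 to 1 (fully open at 1, half-way at 0, shut at -1). In form: [x, y, z, wx, wy, wz, fingers, x, y, z, wx, wy, wz, fingers, ...]. A call has exactly 8 rows; each row is the pose to reach, as a shift and turn from the pose commanded when the call began, along the tool's axes at that moment; what a row does not reach only later rows make up. A row lasts 1/8 s, in which the tool goes at most 62.5 mm and 10.7 degrees, less where a joint would pass 70% of its speed; a pose out of reach is approached as far as the arm can. A call with a number of a shift or a turn outside -1 to 1 is refused whole. A call with a gripper value outside its range is refused whole. The fingers move at their own pace and stop on an object; "newtons" is the grip in N (left out, the last holds). Time passes only in rows, so rows that repeat a pose let the fingers close, or fill a call up. It gives the time, the measured TCP pose, the force, the opening and the grip force at its end, in the units of the state.
- ctrl.get_state(): the state, without advancing time (a new reading comes with each control period).
- ctrl.get_image(name): name is "scene" or "top" or "wrist"; returns a dict with "pixels" (480x640x3 uint8, red, green, blue), "fx", "fy", "cx", "cy" (pixels), "xyz" and "rotation" of the camera in the world; the wrist camera has in their place "tool_from_camera" (4x4, takes a point from camera to tool coordinates, whose origin is the TCP and whose axes are the flange's). Camera axes: x right, y up, looking along -z (the intrinsics and any distortion apply to the point x, -y, -z); pixel columns grow to the right and rows downward; lengths in m; the calibration is good to about 2 mm. A picture is of the moment at which its call begins: read the wrist's pose just before it. There is no depth.
- ctrl.close_job(): hands the job in; it is judged then, once.
The state is a dict: "time": time; "joint_positions": joint angles; "qd": joint speeds; "joint_torque": joint torques, N m; "position": TCP position; "tool_rot": TCP orientation; "ft_force": force on the tool from outside, world axes, zero at the start; "torque": the same for the moment, N m; "grip_width": opening from 0.0 (shut) to 1.0 (fully open); "grip_force": force on a finger pad.
Only numpy, scipy, OpenCV 4.12 (cv2) and the standard library are available. Lean on these libraries where they do the work, as an engineer would, in place of code of your own. Each camera call takes 0.05 s, during which the arm holds its last target. There are 200 camera calls.

TASK

Load the blue sample tray into the analyser: with one fingertip push the red side rail outward to swing the yellow gate up, and keep it held clear of the tray while another fingertip pushes the tray along the chute and under the gate until it is fully home against the end stop. Then let the gate close behind the tray and move clear. Only push with the fingers: do not lift or grip the tray, do not let the gate touch it, and leave the cups, bottles, tweezers and mouse where they are.

Things in the scene. Friction and masses are not known exactly. Their poses are not given: they have to be found in the camera images.
- chute: White bench analyser (300 x 342 x 236 mm high) and its aluminium chute, one fixed piece. Origin on the table, on the chute's centre line under the gate blade; x = feed direction, y = towards the red rail's side, z up. Chute floor 6 above the table from x = -330; guides' inner faces y = +-34, outer +-40, tops at z = 20. Table bare beyond y = 45, except pivot posts at x = 0 and -320, y = 68, 32 high.
- end_stop (a point): Centre of the end stop's face in the port, 92 mm beyond the gate blade, 16 above the table; axes as the chute's. The housing's front face is 30 beyond the gate; port 92 wide, 55 high. Fully home the tray's nose rests on this face: tray origin at x = +52 in the chute frame, plate's rear face at x = -87, block 9 beyond the blade, which then shuts over the tongue without touching.
- tray: Loose blue tray, about 0.22 kg, in the chute, 2 play each side, x axis along the feed. Origin: centre of its block's underside. Block 80 mm long x 64 wide x 16 high, four discs 1.5 proud on top. Behind it a tongue 40 wide, 3 thick, x = -40 to -135, ending in an upright push plate 60 wide, 45 high, 6 thick, rear face x = -139. At first the nose is 20 to 50 short of the blade.
- push_face (a point): Point on the rear face of the tray's push plate, in the middle of its width, 25 mm above the tray's underside (31 above the table). Axes as the tray's.
- gate (a joint): Angle of the yellow gate, rad: 0 shut (springs shut by itself), 0.75 hard stop. Hinge axis parallel to the chute's x at y = 68, z = 26. The blade (6 mm thick, at x = 0) hangs across the chute, lower edge at z = 13 when shut, and swings up; above 0.35 it clears the tray's block and discs, 0.5 to 0.65 is safe. The tray cannot push it open.
- rail_mid (a point): Middle of the red rail: round bar, 10 mm diameter, parallel to the chute from x = -320 to 0, 38 from the hinge axis; shut, its centre is at y = 68, z = 64. Pushed outward (+y of the chute) it opens the gate: 18 out is 0.5 rad, 21 is 0.6; 1 to 3 N. A vertical finger reaching down between chute and rail can push it outward and slide along it, level with a finger behind the push plate.
- cup_a: Sample cup with green cap, 32 mm diameter, 28 high, loose, standing on the table at the chute's -y side, about 125 from its centre line. Origin: centre of its underside. Leave alone.
- cup_b: The same with an orange cap. Leave alone.
- jar: Amber jar with black cap, 42 mm diameter, 50 high, loose, standing outside the rail, about 170 from the chute's centre line. Origin: centre of its underside. Leave alone.
- tweezers: Steel tweezers about 120 mm long and 5 high, lying outside the rail about 165 from the centre line. Origin: centre of the underside. Leave alone.
- wash_bottle: White bottle with a red cap, 50 mm diameter, 120 high, standing to the left of the chute. Origin: centre of its underside. Leave alone.
- mouse: Black computer mouse, 60 mm across, 32 high, on the left of the table. Origin: centre of its underside. Leave alone.
Things that resemble listed ones, but are neither listed nor needed, are in the scene too. What is shaped like the tray but orange is not meant.

How it is judged:
On the way, in this order (a step that is already met when the one before it is completed fails the run):
1. a finger holds the gate open while the tray is still short of it (value of joint gate above 0.3 rad and contact force between the fingers and gate above 0.3 N and x of tray in the frame of chute below -0.043 m), for 0.2 s.
2. the tray's block passes under the gate while a finger holds the gate open (value of joint gate above 0.25 rad and contact force between the fingers and gate above 0.2 N and x of tray in the frame of chute between -0.02 and 0.04 m), for 0.05 s.
At the end, for the whole second after the job is handed in: The tray lies flat in the chute, at rest, within 5 mm of the end stop (its origin beyond x = +47 mm in the chute frame), and the gate is shut behind it (below 0.05 rad) (x of tray in the frame of chute above 0.047 m and z of tray in the frame of chute below 0.01 m and angle between tray's own z axis and vertical below 0.05 rad and value of joint gate below 0.05 rad and linear speed of tray below 0.01 m/s); the robot touches nothing.
It fails at once if the gate touches the tray (contact force between gate and tray above 0.5 N).
It fails at once if the tray is lifted or tipped (z of tray in the frame of chute above 0.014 m or angle between tray's own z axis and vertical above 0.12 rad).
It fails at once if a bystander is moved by more than 15 mm (distance of any of cup_a, cup_b, jar, tweezers, wash_bottle, mouse from where it was at the start of the episode above 0.015 m).
It fails at once if a bystander is knocked over (angle between any of cup_a, cup_b, jar, tweezers, wash_bottle, mouse's own z axis and vertical above 0.4 rad).
It also fails if it takes over 45 s, if anything falls off the work surface, if the arm or the gripper's body presses on something with over 40 N, if the wrist force passes 120 N, or if a joint passes its speed limit or range.

## Working session

There is one attempt and no reset: what is moved stays moved. The work goes in short steps, Python scripts to look and compute and a tool call to move; the robot and the scene stay as the last step left them, time stands still between calls to the robot, and variables do not carry over. Pictures are saved under pics/ and viewed, at most 10 in all, crops included, and the job is handed in when it is done.

Besides the shell and the picture viewer there is one more tool, called after "Request:" by a JSON object that holds its "op" and its "data", one argument or row to a line. jog_arm: Moves the arm, as the interface text tells. Its arguments: {"type":"object","properties":{"moves":{"type":"array"},"newtons":{"type":"number"}},"required":["moves"]}

```bash
mkdir -p pics
cat > h.py <<'E'
from bench import ctrl
import numpy as np, cv2
from scipy.spatial.transform import Rotation as R
def shot(n,f):
    s=ctrl.get_state(); im=ctrl.get_image(n); cv2.imwrite('pics/'+f,im['pixels'][:,:,::-1])
    return s,im
def cam(im,s=None):
    if 'xyz' in im:
        Rm=np.array(im['rotation']); 
        if Rm.shape!=(3,3): Rm=R.from_rotvec(Rm).as_matrix()
        return np.array(im['xyz']),Rm
    T=np.array(im['tool_from_camera']); Rt=R.from_rotvec(s['tool_rot']).as_matrix()
    return np.array(s['position'])+Rt@T[:3,3],Rt@T[:3,:3]
def ray(im,u,v,z,s=None):
    o,Rm=cam(im,s); d=Rm@np.array([(u-im['cx'])/im['fx'],-(v-im['cy'])/im['fy'],-1])
    return o+d*(z-o[2])/d[2]
def proj(im,p,s=None):
    o,Rm=cam(im,s); q=Rm.T@(np.array(p)-o)
    return im['cx']+im['fx']*q[0]/-q[2], im['cy']-im['fy']*q[1]/-q[2]
E
python3 - <<'E'
from h import *
for n in('scene','top'):
    s,im=shot(n,n+'0.png'); print({k:v for k,v in im.items() if k!='pixels'})
print(s, ctrl.grasp_offset)
E
```

```text
{'fx': 484.62127263583284, 'fy': 484.62127263583284, 'cx': 324.2594023550059, 'cy': 243.75368265780008, 'xyz': array([1.19952826, 0.2878375 , 0.70622505]), 'rotation': array([0.60312788, 0.81930458, 1.69172829])}
{'fx': 479.4973500028684, 'fy': 479.4973500028684, 'cx': 323.7528578410418, 'cy': 238.1957249894719, 'xyz': array([0.2277094 , 0.08916207, 1.33648951]), 'rotation': array([ 0.14391478, -0.15358349, -1.56798336])}
{'time': 0.05, 'joint_positions': array([-1.09886141,  0.32181507, -0.07009931,  1.45160868,  0.02263033,
        1.37080674, -0.05689788]), 'qd': array([-0.00172809,  0.0017422 ,  0.000535  , -0.00200064, -0.00119279,
       -0.00044122,  0.00034426]), 'joint_torque': array([-4.84940847e-04, -4.92991340e+01, -4.06808127e-01, -3.13702011e+01,
       -6.43083430e-02,  3.97595821e-02,  1.00336517e-04]), 'position': array([0.28711784, 0.58256254, 0.22150008]), 'tool_rot': array([-7.12753864e-01, -3.05936015e+00,  2.86779427e-03]), 'ft_force': array([-0.41082199,  0.77704369, -0.93730873]), 'torque': array([ 0.00383112, -0.00468646,  0.06048895]), 'grip_force': 0.0, 'grip_width': 0.9975530217726122} 0.0187
```

View pics/top0.png

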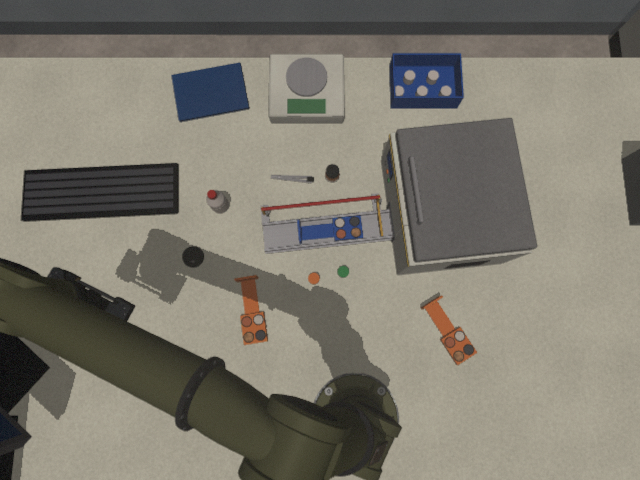

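View pics/scene0.png

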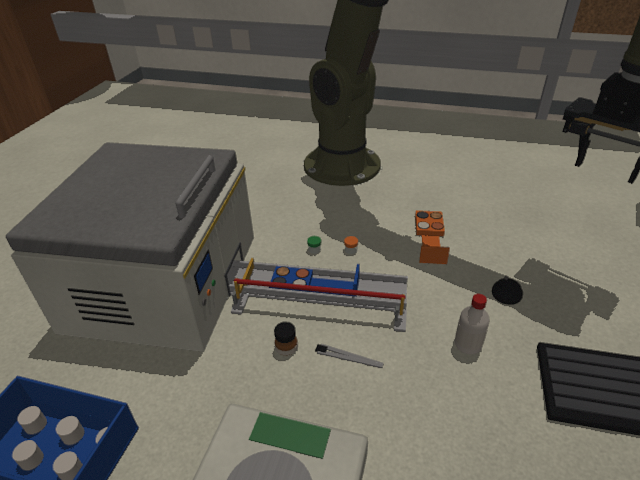

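The top view shows the chute at (265–390, 195–250), the rail from (265,209) to (379,197), and the blue tray plate at about (300,231) with its block at about (348,228). These could be mistaken for the tray:
- Two orange trays at (254,310) and (450,330).
- A blue notebook at (210,92).
- A blue rack at (427,80).

The target is the blue tray inside the chute.

```bash
cat > m.py <<'E'
from h import *
def tri(a,ua,b,ub,sa=None,sb=None):
    L=[]
    for im,u,s in((a,ua,sa),(b,ub,sb)):
        o,_=cam(im,s); p=ray(im,u[0],u[1],0,s); d=(p-o)/np.linalg.norm(p-o); L.append((o,d))
    A=sum(np.eye(3)-np.outer(d,d) for o,d in L); c=sum((np.eye(3)-np.outer(d,d))@o for o,d in L)
    x=np.linalg.solve(A,c); return x.round(4),[round(float(np.linalg.norm(np.cross(x-o,d))),4) for o,d in L]
def mask(px,kind):
    h=cv2.cvtColor(px,cv2.COLOR_RGB2HSV); H,S,V=cv2.split(h)
    if kind=='red': return (((H<6)|(H>172))&(S>130)&(V>60)).astype(np.uint8)
    if kind=='blue': return ((H>105)&(H<125)&(S>130)&(V>50)).astype(np.uint8)
E
python3 - <<'E'
from m import *
S={}
for n in('top','scene'):
    im=ctrl.get_image(n); S[n]=im
    for k in('red','blue'):
        m=mask(im['pixels'],k); c,l,st,ce=cv2.connectedComponentsWithStats(m)
        for i in range(1,c):
            if st[i,4]>40:
                ys,xs=np.where(l==i); p=np.c_[xs,ys]
                print(n,k,st[i],'L',p[xs<=xs.min()+3].mean(0).round(1),'R',p[xs>=xs.max()-3].mean(0).round(1))
t,s=S['top'],S['scene']
a=cv2.resize(t['pixels'][180:265,250:400],None,fx=5,fy=5,interpolation=cv2.INTER_CUBIC)[:300]
b=cv2.resize(s['pixels'][250:335,225:415],None,fx=3.95,fy=3.5,interpolation=cv2.INTER_CUBIC)[:298,:750]
cv2.imwrite('pics/crop1.png',np.vstack([a,cv2.resize(b,(750,298))])[:,:,::-1])
E
```

```text
top red [208 190   8   9  55] L [209.7 193.9] R [213.2 194. ]
top red [262 196 118  15 295] L [263.6 208.7] R [377.1 196.8]
top blue [ 393   54   70   44 1477] L [394.4  73.4] R [460.8  77.7]
top blue [210  64  26  23 145] L [212.4  79.3] R [233.   65.7]
top blue [173  68  40  25 332] L [174.8  79.8] R [210.   74.1]
top blue [342 217  12  22 128] L [344.4 225.5] R [350.7 230.8]
top blue [356 216   7  22  44] L [358.3 222.1] R [360.3 228. ]
top blue [302 223  37  17 437] L [303.5 232.5] R [335.9 232.5]
scene red [234 279 171  21 762] L [235.8 279.9] R [402.4 295.9]
scene red [473 294  14  15 164] L [474.9 300.7] R [483.8 300.7]
scene blue [197 254  14  36 232] L [199.  278.4] R [208.1 264.7]
scene blue [271 265  88  25 656] L [273.  276.5] R [356.4 276.6]
scene blue [   0  376  138  104 7381] L [  1.6 441.9] R [135.  427.2]
```

View pics/crop1.png

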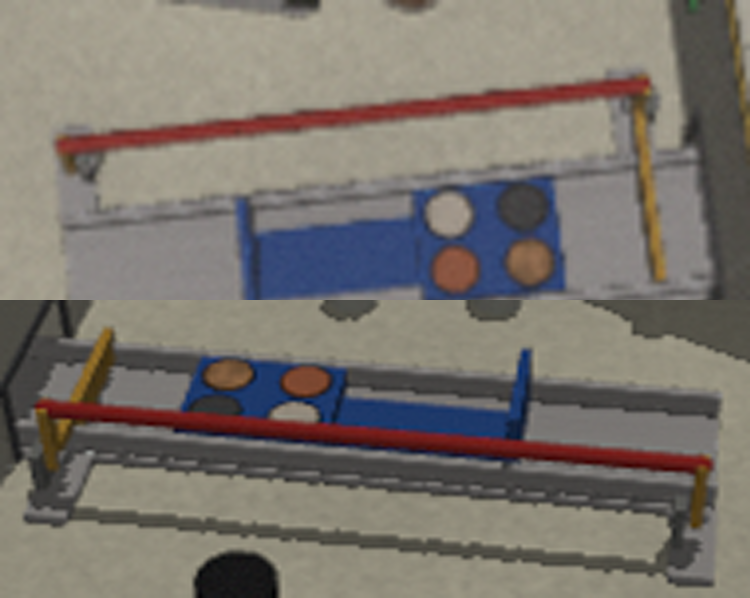

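The crop shows the blue tray in the chute, with its plate at about (299,228) top. Its block nose is short of the yellow blade at about (380,215), and the rail ends are clear in both views.

Run:
```python
from m import *
t=ctrl.get_image('top');s=ctrl.get_image('scene')
A=tri(t,(261.6,209.0),s,(404.8,296.8)); B=tri(t,(380,196.8),s,(234.8,280.6))
print('railends',A,B,np.linalg.norm(A[0]-B[0]))
a=ray(t,261.6,209,.064);b=ray(t,380,196.8,.064);print(a,b,np.linalg.norm(a-b))
# plate top corner (rail side -> crop (241,199)); scene crop plate tops
print('plate',tri(t,(250+241/5,180+199/5),s,(225+519/3.95,250+(430-300)/3.5)))
ex=(b-a);ex[2]=0;ex/=np.linalg.norm(ex);ey=np.array([-ex[1],ex[0],0])
O=(a+b)/2+160*ex*1e-3-68e-3*ey;O[2]=0
print('O',O,'ex',ex,'yaw',np.arctan2(ey[1],ey[0]))
C=lambda p:(np.array([ex@(p-O),ey@(p-O),p[2]])*1e3).round(1)
for nm,u,z in(('plate top railside',(298.0,220),.051),('block nose corner',(250+553/5,180+178/5),.022),('block rear corner',(250+415/5,180+190/5),.022),('chute L rail side',(263,180+225/5),.006),('bottle cap',(212,194),.12),('jar',(332,171),.05),('tweez',(290,178),.0),('bot base',(218,203),.06)):
    print(nm,C(ray(t,*u,z)))
print('gripper start',C(np.array(ctrl.get_state()['position'])))
```

```text
railends (array([0.553 , 0.2526, 0.0637]), [0.002, 0.002]) (array([ 0.5873, -0.0724,  0.0611]), [0.0021, 0.0021]) 0.32681531481862963
[0.55312564 0.25051723 0.064     ] [ 0.58723895 -0.07404226  0.064     ] 0.3263473286124227
plate (array([0.5274, 0.1548, 0.0411]), [0.0034, 0.0034])
O [ 0.51927973 -0.07799407  0.        ] ex [ 0.10453071 -0.99452166  0.        ] yaw 0.10472201282950115
plate top railside [-227.6   29.8   51. ]
block nose corner [-51.7  30.6  22. ]
block rear corner [-129.9   32.    22. ]
chute L rail side [-328.9   36.5    6. ]
bottle cap [-443.7  107.2  120. ]
jar [-119.   160.4   50. ]
tweez [-239.8  168.9    0. ]
bot base [-441.1   98.7   60. ]
gripper start [-681.5 -161.6  222.2]
```

```bash
cat > go.py <<'E'
from m import *
import sys
O=np.array([.51928,-.07799,0]);ex=np.array([.10453,-.99452,0]);ey=np.array([.99452,.10453,0])
def C(p): p=np.array(p); return (np.array([ex@(p-O),ey@(p-O),p[2]])*1e3).round(1)
def W(c): c=np.array(c)/1e3; return O+c[0]*ex+c[1]*ey+[0,0,c[2]]
Rg=np.c_[-ex,ey,[0,0,-1]]
def rel(c):
    s=ctrl.get_state(); Rt=R.from_rotvec(s['tool_rot']).as_matrix()
    return (Rt.T@(W(c)-s['position'])/.3).round(3),(R.from_matrix(Rt.T@Rg).as_rotvec()/(np.pi/3)).round(3)
if __name__=='__main__':
    s=ctrl.get_state(); print(s['time'],C(s['position']),s['ft_force'].round(2),s['grip_width'])
    for a in sys.argv[1:]: print(a,rel([float(v) for v in a.split(',')]))
E
python3 go.py -- 2>/dev/null; python3 go.py=0 2>/dev/null; python3 -c "
import sys;sys.argv=['go.py'];from go import *
print(rel([-460,-80,222]),rel([-252,11.5,200]))"
```

```text
0.3 [-681.5 -161.6  222.2] [-0.77 -0.05 -0.79] 0.9987651239544151
(array([-0.624, -0.479,  0.001]), array([-0.   ,  0.   ,  0.963])) (array([-1.252, -0.903,  0.075]), array([-0.   ,  0.   ,  0.963]))
```

Request:
{"op": "jog_arm", "data": {
  "moves": [-0.1,-0.08,0,0,0,0.14,0.42,-0.2,-0.16,0,0,0,0.28,0.42,-0.3,-0.24,0,0,0,0.42,0.42,-0.42,-0.32,0,0,0,0.56,0.42,-0.52,-0.4,0,0,0,0.7,0.42,-0.62,-0.48,0,0,0,0.84,0.42,-0.74,-0.55,0.01,0,0,0.96,0.42,-0.8,-0.6,0.02,0,0,0.963,0.42]
}}

```text
time: 1.3
position: [0.4246, 0.3132, 0.2168]
tool_rot: [2.107, 2.33, 0.001]
ft_force: [-0.3, -0.1, -0.4]
grip_width: 0.707
grip_force: 0.0
```

```bash
python3 -c "
from go import *
s=ctrl.get_state();print(s['time'],C(s['position']),s['grip_width'],rel([-252,11.5,200]))"
```

```text
1.3 [-398.9  -53.3  216.8] 0.7070278746204637 (array([-0.489,  0.218,  0.056]), array([ 0.001,  0.   , -0.004]))
```

Request:
{"op": "jog_arm", "data": {
  "moves": [-0.1,0.04,0.01,0,0,0,0.42,-0.2,0.09,0.02,0,0,0,0.42,-0.3,0.13,0.03,0,0,0,0.42,-0.4,0.18,0.04,0,0,0,0.42,-0.46,0.21,0.05,0,0,0,0.42,-0.489,0.218,0.056,0.001,0,-0.004,0.42,-0.489,0.218,0.056,0.001,0,-0.004,0.42,-0.489,0.218,0.056,0.001,0,-0.004,0.42]
}}

```text
time: 2.3
position: [0.5029, 0.1777, 0.1998]
tool_rot: [-2.095, -2.34, 0.001]
ft_force: [0.9, -0.1, -0.1]
grip_width: 0.709
grip_force: 0.0
```

```bash
python3 -c "
from go import *
s,im=shot('wrist','w1.png');print(s['time'],C(s['position']),s['grip_width'],im['tool_from_camera'],im['fx'],im['cx'],im['cy'])
for c in [(0,68,64),(-320,68,64),(-229,30,51),(-229,-30,51),(-330,34,20),(-90,32,22),(-252,50,26),(-252,-27,26)]: print(c,np.round(proj(im,W(c),s)))
"
```

```text
2.3 [-256.    10.4  199.8] 0.7087829428651737 [[ 5.04767235e-04  9.58406339e-01  2.85406789e-01  7.87881926e-02]
 [ 9.99999872e-01 -4.92609602e-04 -1.14387626e-04  2.60893035e-04]
 [ 3.09642991e-05  2.85406810e-01 -9.58406465e-01 -1.61993167e-01]
 [ 0.00000000e+00  0.00000000e+00  0.00000000e+00  1.00000000e+00]] 359.9014651397857 318.52850032750723 237.83863928573666
(0, 68, 64) [371. 461.]
(-320, 68, 64) [390. 150.]
(-229, 30, 51) [340. 252.]
(-229, -30, 51) [274. 252.]
(-330, 34, 20) [345. 136.]
(-90, 32, 22) [337. 363.]
(-252, 50, 26) [360. 221.]
(-252, -27, 26) [279. 221.]
```

View pics/w1.png

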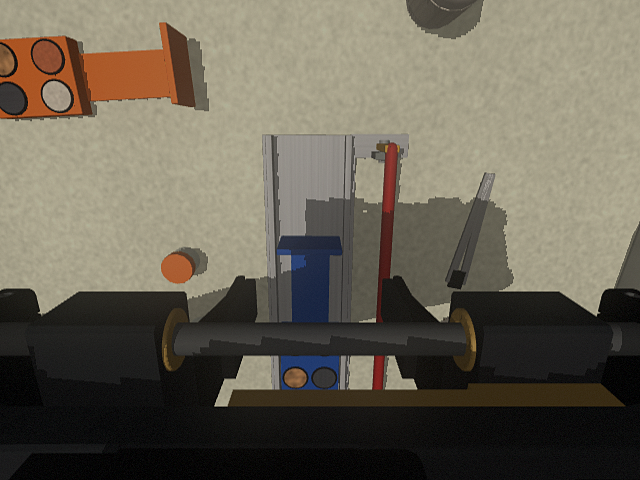

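The wrist view shows the plate at (277–342, 236–255), the rail from its end at (390,143) to (378,390), and the orange cup at (178,267). The prediction lies within about 3 px of this, so I refine with edges.

```bash
python3 -c "
from go import *
im=ctrl.get_image('wrist');s=ctrl.get_state();print(C(s['position']))
m=mask(im['pixels'],'blue');h=cv2.cvtColor(im['pixels'],cv2.COLOR_RGB2HSV)
for r in (233,235,236,237,240,244,248,251,254,257,260): x=np.where((h[r,260:360,1]>110)&(abs(h[r,260:360,0].astype(int)-115)<12))[0]+260; print(r,x.min() if len(x) else 0,x.max() if len(x) else 0,h[r,310])
mr=mask(im['pixels'],'red')
for r in(180,240,280): x=np.where(mr[r,360:420])[0]+360; print('rail',r,C(ray(im,x.mean(),r,.064,s)))
for z,v in((8,236),(51,253),(51,256)): print(z,[C(ray(im,u,v,z/1e3,s)) for u in(277,342)])
print('chute end',C(ray(im,309,135,.006,s)))
"
```

```text
[-255.9   10.6  199.9]
233 0 0 [17 21 86]
235 0 0 [120  17  74]
236 0 0 [110  79  58]
237 325 338 [114  84  58]
240 331 339 [114  84  58]
244 336 340 [112  85  57]
248 335 340 [113  79  55]
251 277 341 [111 124  68]
254 277 341 [112 137  78]
257 291 328 [113 113  68]
260 291 328 [111 135  68]
rail 180 [-296.1   69.    64. ]
rail 240 [-244.5   69.2   64. ]
rail 280 [-207.    66.5   64. ]
8 [array([-231.1,  -31.7,    8. ]), array([-231.5,   34.9,    8. ])]
51 [array([-227.5,  -27. ,   51. ]), array([-227.9,   32.3,   51. ])]
51 [array([-224.6,  -27.1,   51. ]), array([-225. ,   32.4,   51. ])]
chute end [-330.8    1.1    6. ]
```

Request:
{"op": "jog_arm", "data": {
  "moves": [0,0,0.08,0,0,0,0.42,0,-0.005,0.17,0,0,0,0.42,0,-0.005,0.26,0,0,0,0.42,0,-0.005,0.34,0,0,0,0.42,0,-0.005,0.39,0,0,0,0.42,0,-0.005,0.42,0,0,0,0.42,0,-0.005,0.44,0,0,0,0.42,0,-0.005,0.44,0,0,0,0.42]
}}

```text
time: 3.4
position: [0.5019, 0.1764, 0.0679]
tool_rot: [-2.097, -2.339, 0.001]
ft_force: [0.5, 0.0, 0.9]
grip_width: 0.706
grip_force: 0.0
```

```bash
python3 -c "
from go import *
s=ctrl.get_state();print(C(s['position']),s['grip_width'],rel([-256,9.5,27]))
s,im=shot('wrist','w2.png');t=ctrl.get_image('scene')
cv2.imwrite('pics/w2.png',np.hstack([cv2.resize(im['pixels'],(400,300)),cv2.resize(t['pixels'][180:360,200:440],(400,300))])[:,:,::-1])"
```

```text
[-254.8    9.3   67.9] 0.7064917914180007 (array([0.004, 0.001, 0.136]), array([-0.001, -0.   ,  0.004]))
```

View pics/w2.png

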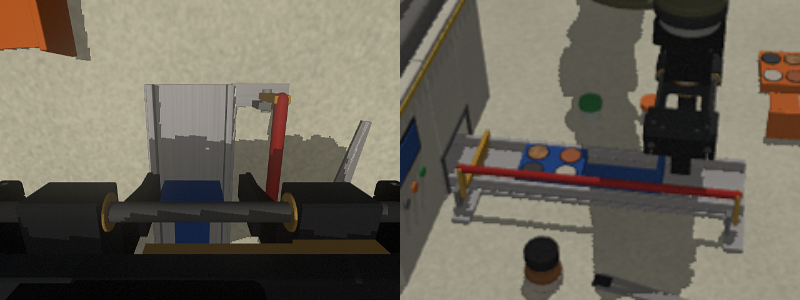

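The left view shows finger A's tip at (245,178), between the guide at (230) and the rail at (275). The other finger is at (152,178), over the far guide and behind the plate, so I descend.

Request:
{"op": "jog_arm", "data": {
  "moves": [0,0,0.03,0,0,0,0.42,0,0,0.06,0,0,0,0.42,0,0,0.09,0,0,0,0.42,0,0,0.11,0,0,0,0.42,0,0,0.125,0,0,0,0.42,0,0,0.135,0,0,0,0.42,0,0,0.135,0,0,0,0.42,0,0,0.135,0,0,0,0.42]
}}

```text
time: 4.5
position: [0.502, 0.1763, 0.0275]
tool_rot: [-2.097, -2.338, 0.0]
ft_force: [0.0, 0.1, 1.5]
grip_width: 0.709
grip_force: 0.0
```

```bash
python3 go.py
```

```text
4.5 [-254.7    9.4   27.5] [0.   0.12 1.52] 0.7088738912152798
```

Request:
{"op": "jog_arm", "data": {
  "moves": [0,0.015,0,0,0,0,0.42,0,0.03,0,0,0,0,0.42,0,0.045,0,0,0,0,0.42,0,0.055,0,0,0,0,0.42,0,0.065,0,0,0,0,0.42,0,0.075,0,0,0,0,0.42,0,0.08,0,0,0,0,0.42,0,0.08,0,0,0,0,0.42]
}}

```text
time: 5.5
position: [0.5251, 0.1789, 0.0268]
tool_rot: [-2.096, -2.338, 0.003]
ft_force: [-2.0, -0.7, 0.1]
grip_width: 0.712
grip_force: 1.2
```

```bash
python3 go.py; python3 -c "
from go import *
im=ctrl.get_image('wrist');s=ctrl.get_state();t=ctrl.get_image('scene')
mr=mask(im['pixels'],'red')
for r in(170,180,200,240):
  x=np.where(mr[r,360:520])[0]+360
  if len(x): print('rail',r,len(x),C(ray(im,x.mean(),r,.058,s)))
cv2.imwrite('pics/w3.png',np.hstack([cv2.resize(im['pixels'],(400,300)),cv2.resize(t['pixels'][180:360,200:440],(400,300))])[:,:,::-1])"
```

```text
5.5 [-254.8   32.7   26.8] [-2.03 -0.7   0.06] 0.7117288221854386
rail 170 19 [-320.3   84.5   58. ]
rail 180 30 [-316.8   82.6   58. ]
rail 200 29 [-309.4   82.5   58. ]
rail 240 28 [-294.1   82.5   58. ]
```

View pics/w3.png

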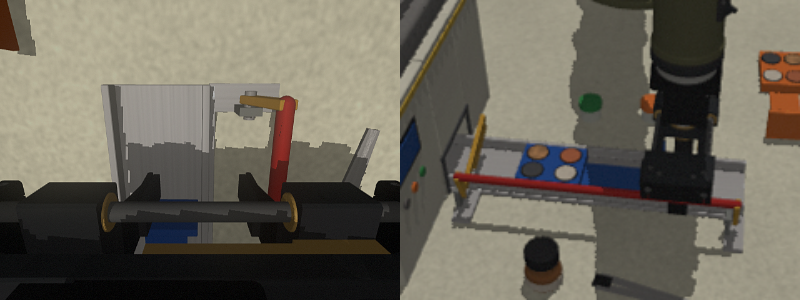

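Force (−2 N) and the rail shift (69 to 82.5, about 0.36 rad) show the gate opening. I open it further to about 0.55 rad and then start the push.

Request:
{"op": "jog_arm", "data": {
  "moves": [0,0.01,0,0,0,0,0.42,0,0.02,0,0,0,0,0.42,0,0.023,0,0,0,0,0.42,0,0.023,0,0,0,0,0.42,-0.015,0.023,0,0,0,0,0.42,-0.03,0.023,0,0,0,0,0.42,-0.045,0.023,0,0,0,0,0.42,-0.06,0.023,0,0,0,0,0.42]
}}

```text
time: 6.6
position: [0.535, 0.1625, 0.0279]
tool_rot: [-2.097, -2.338, -0.002]
ft_force: [-3.4, 3.7, 1.8]
grip_width: 0.711
grip_force: 2.6
```

```bash
python3 go.py; python3 -c "
from go import *
im=ctrl.get_image('wrist');s=ctrl.get_state()
mr=mask(im['pixels'],'red')
for r in(180,200,240):
  x=np.where(mr[r,360:520])[0]+360
  if len(x): print('rail',r,len(x),C(ray(im,x.mean(),r,.058,s)))"
```

```text
6.6 [-237.6   40.8   27.9] [-3.45  3.68  1.83] 0.7113600649825431
rail 180 29 [-298.4   88.4   58. ]
rail 200 28 [-291.    88.3   58. ]
rail 240 28 [-275.5   88.4   58. ]
```

Request:
{"op": "jog_arm", "data": {
  "moves": [-0.025,0,0,0,0,0,0.42,-0.05,0,0,0,0,0,0.42,-0.075,0,0,0,0,0,0.42,-0.1,0,0,0,0,0,0.42,-0.125,0,0,0,0,0,0.42,-0.15,0,0,0,0,0,0.42,-0.175,0,0,0,0,0,0.42,-0.2,0,0,0,0,0,0.42]
}}

```text
time: 7.65
position: [0.5412, 0.103, 0.0278]
tool_rot: [-2.096, -2.338, -0.002]
ft_force: [-3.4, 4.5, 2.6]
grip_width: 0.709
grip_force: 2.9
```

```bash
python3 go.py; python3 -c "
from go import *
im=ctrl.get_image('wrist');s=ctrl.get_state();t=ctrl.get_image('scene')
mr=mask(im['pixels'],'red')
for r in(120,160,180,200,240):
  x=np.where(mr[r,360:520])[0]+360
  if len(x): print('rail',r,len(x),C(ray(im,x.mean(),r,.058,s)))
cv2.imwrite('pics/w4.png',np.hstack([cv2.resize(im['pixels'],(400,300)),cv2.resize(t['pixels'][180:360,200:440],(400,300))])[:,:,::-1])"
```

```text
7.65 [-177.7   40.8   27.8] [-3.4   4.48  2.57] 0.7091955479506024
rail 120 29 [-258.7   88.6   58. ]
rail 160 28 [-245.    88.6   58. ]
rail 180 28 [-237.9   88.6   58. ]
rail 200 28 [-230.5   88.7   58. ]
rail 240 27 [-215.    88.6   58. ]
```

View pics/w4.png

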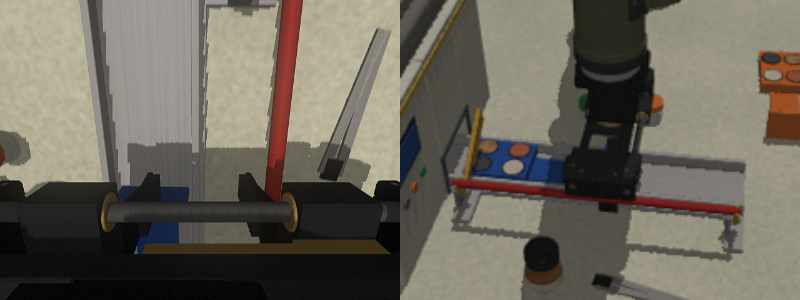

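The right view shows the block at (505,158) reaching the raised gate at (475,140), with the rail still held outward, so I continue.

Request:
{"op": "jog_arm", "data": {
  "moves": [-0.025,0,0,0,0,0,0.42,-0.05,0,0,0,0,0,0.42,-0.075,0,0,0,0,0,0.42,-0.1,0,0,0,0,0,0.42,-0.125,0,0,0,0,0,0.42,-0.15,0,0,0,0,0,0.42,-0.175,0,0,0,0,0,0.42,-0.2,0,0,0,0,0,0.42]
}}

```text
time: 8.75
position: [0.5476, 0.0435, 0.0276]
tool_rot: [-2.096, -2.339, -0.001]
ft_force: [-3.8, 4.8, 3.5]
grip_width: 0.709
grip_force: 3.1
```

```bash
python3 go.py
```

```text
8.75 [-117.9   40.8   27.6] [-3.8   4.81  3.5 ] 0.7094903362343514
```

Request:
{"op": "jog_arm", "data": {
  "moves": [-0.015,0,0,0,0,0,0.42,-0.03,0,0,0,0,0,0.42,-0.04,0,0,0,0,0,0.42,-0.05,0,0,0,0,0,0.42,-0.055,0,0,0,0,0,0.42,-0.06,0,0,0,0,0,0.42,-0.065,0,0,0,0,0,0.42,-0.07,0,0,0,0,0,0.42]
}}

```text
time: 9.75
position: [0.5494, 0.0254, 0.0276]
tool_rot: [-2.093, -2.337, -0.004]
ft_force: [-4.4, 11.8, 4.3]
grip_width: 0.713
grip_force: 6.2
```

```bash
python3 go.py
```

```text
9.75 [-99.6  40.8  27.6] [-4.39 11.79  4.35] 0.7128163236509641
```

Request:
{"op": "jog_arm", "data": {
  "moves": [-0.005,0,0,0,0,0,0.42,-0.01,0,0,0,0,0,0.42,-0.01,0,0,0,0,0,0.42,-0.01,0,0,0,0,0,0.42,-0.01,0,0,0,0,0,0.42,-0.01,0,0,0,0,0,0.42,-0.01,0,0,0,0,0,0.42,-0.01,0,0,0,0,0,0.42]
}}

```text
time: 10.75
position: [0.5494, 0.0253, 0.0276]
tool_rot: [-2.09, -2.336, -0.006]
ft_force: [-5.6, 15.2, 4.5]
grip_width: 0.711
grip_force: 8.5
```

```bash
python3 go.py; python3 -c "
from go import *
im=ctrl.get_image('top');t=ctrl.get_image('scene')
a=cv2.resize(im['pixels'][170:260,280:400],(400,300));b=cv2.resize(t['pixels'][210:330,200:360],(400,300))
cv2.imwrite('pics/w5.png',np.hstack([a,b])[:,:,::-1])"
```

```text
10.75 [-99.6  40.7  27.6] [-5.59 15.17  4.53] 0.711415266058474
```

View pics/w5.png

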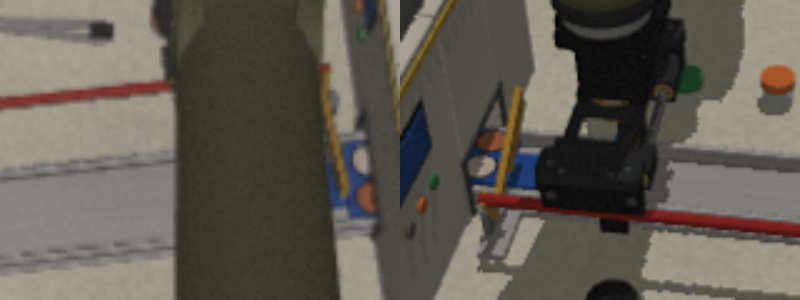

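```bash
python3 -c "
from go import *
t=ctrl.get_image('top')
for u in((280+452/400*0+362*.3,170+158*.3),(280+368*.3,170+195*.3)): print(C(ray(t,*u,.0235)))
for u in((250+450/5,180+213/5),(250+456/5,180+268/5)): print('initial',C(ray(t,*u,.0235)))
for r in range(214,232,3): print(r,t['pixels'][r,374:400].sum(1))
"
```

```text
[25.9 16.7 23.5]
[ 26.6 -15.4  23.5]
initial [-111.9   16.4   23.5]
initial [-112.1  -15.3   23.5]
214 [135 135 135 161 182 160 252 273 189 218 224 208 191 290 315 274 216 194
 197 215 210 203 213 205 204 213]
217 [146 138 134 134 215 178 180 252 232 215 199 204 379 415 432 439 297 178
 214 216 215 212 204 212 207 196]
220 [140 129 130 132 184 166 163 255 271 216 234 192 220 372 423 438 315 208
 192 211 217 208 209 217 207 213]
223 [136 146 133 131 164 216 183 164 257 273 257 222 219 217 218 182 147 113
 166 202 206 215 208 205 218 214]
226 [143 141 140 124 139 212 176 153 203 254 251 236 213 187 220 263 274 206
 144 196 212 211 218 216 221 222]
229 [147 144 147 134 130 194 222 230 265 260 157 207 177 228 269 267 271 211
 144 169 203 216 218 204 210 218]
```

The right view shows the block past the raised gate at (515,150) and into the port. Force climbs to 15 N with no motion, at a tray x of about 49–52, so it is against the stop. I back off from the plate and then let the gate close slowly.

Request:
{"op": "jog_arm", "data": {
  "moves": [-0.01,0,0,0,0,0,0.42,-0.01,0,0,0,0,0,0.42,0,0,0,0,0,0,0.42,0.02,0,0,0,0,0,0.42,0.04,0,0,0,0,0,0.42,0.06,0,0,0,0,0,0.42,0.06,-0.01,0,0,0,0,0.42,0.06,-0.02,0,0,0,0,0.42]
}}

```text
time: 11.9
position: [0.5424, 0.0359, 0.0275]
tool_rot: [-2.097, -2.339, -0.0]
ft_force: [-1.3, 0.1, 1.6]
grip_width: 0.706
grip_force: 1.2
```

Request:
{"op": "jog_arm", "data": {
  "moves": [0,-0.015,0,0,0,0,0.42,0,-0.03,0,0,0,0,0.42,0,-0.04,0,0,0,0,0.42,0,-0.05,0,0,0,0,0.42,0,-0.06,0,0,0,0,0.42,0,-0.07,0,0,0,0,0.42,0,-0.08,0,0,0,0,0.42,0,-0.08,0,0,0,0,0.42]
}}

```text
time: 12.9
position: [0.5182, 0.0332, 0.0273]
tool_rot: [-2.097, -2.338, 0.001]
ft_force: [0.3, -0.2, 0.7]
grip_width: 0.713
grip_force: 0.0
```

```bash
python3 go.py; python3 -c "
from go import *
im=ctrl.get_image('wrist');s=ctrl.get_state()
mr=mask(im['pixels'],'red')
for r in(120,160,200,240):
  x=np.where(mr[r,340:520])[0]+340
  if len(x): print('rail',r,len(x),C(ray(im,x.mean(),r,.064,s)))"
```

```text
12.9 [-110.7   10.5   27.3] [ 0.3  -0.2   0.66] 0.7126878078619898
rail 120 32 [-193.2   69.2   64. ]
rail 160 32 [-180.2   69.4   64. ]
rail 200 31 [-166.4   69.4   64. ]
rail 240 30 [-151.7   69.4   64. ]
```

The gate is shut (rail back at 69.3) and nothing is touching. I lift straight up and retreat along −x.

Request:
{"op": "jog_arm", "data": {
  "moves": [0,0,-0.03,0,0,0,0.42,0,0,-0.1,0,0,0,0.42,0,0,-0.2,0,0,0,0.42,0,0,-0.35,0,0,0,0.42,0,0,-0.5,0,0,0,0.42,0.1,0,-0.6,0,0,0,0.42,0.25,0,-0.6,0,0,0,0.42,0.35,0,-0.6,0,0,0,0.42]
}}

```text
time: 13.95
position: [0.507, 0.1399, 0.2087]
tool_rot: [-2.095, -2.34, -0.003]
ft_force: [0.4, -0.0, -0.2]
grip_width: 0.707
grip_force: 0.0
```

```bash
python3 -c "
from go import *
im=ctrl.get_image('wrist');s=ctrl.get_state();print(s['time'],C(s['position']))
t=ctrl.get_image('scene');o=ctrl.get_image('top')
m=mask(t['pixels'],'blue')
a=im['pixels'];c=cv2.resize(t['pixels'][220:330,210:360],(400,300));b=cv2.resize(a,(400,300))
cv2.imwrite('pics/w6.png',np.hstack([b,c])[:,:,::-1])"
```

```text
14.0 [-222.7   10.1  208.2]
```

View pics/w6.png

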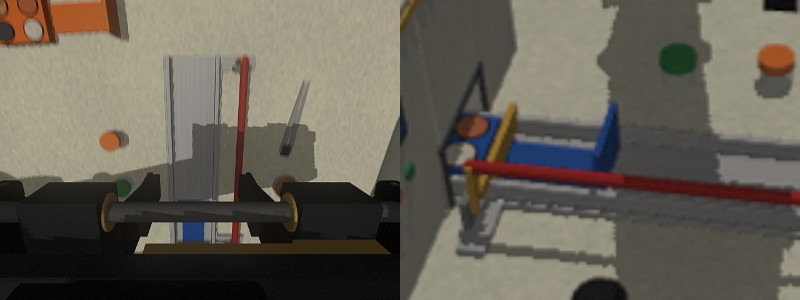

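The scene view shows the gate shut and the plate at (608,140) behind it, with the block beyond the blade. I check the tray's travel numerically.

```bash
python3 -c "
from go import *
t=ctrl.get_image('scene');o=ctrl.get_image('top')
print('scene far top corner',C(ray(t,292.1,258.1,.051)),C(ray(t,358.9,264.3,.051)))
b=cv2.imread('pics/top0.png')[:,:,::-1]
def pl(px,x0,x1):
  m=mask(np.ascontiguousarray(px),'blue')[205:245,x0:x1]; r,c=np.where(m); print('leftmost',[(205+i,x0+np.where(m[i])[0].min()) for i in range(14,34,3) if m[i].any()])
pl(b,285,400);pl(o['pixels'],285,400)
p=o['pixels'];print('arm occl',[p[v,330:372].sum(1).tolist() for v in (218,226)])
"
```

```text
scene far top corner [-93.8 -24.4  51. ] [-232.8  -24.6   51. ]
leftmost [(219, np.int64(333)), (222, np.int64(298)), (225, np.int64(317)), (228, np.int64(299)), (231, np.int64(299)), (234, np.int64(299)), (237, np.int64(302))]
leftmost [(219, np.int64(349)), (222, np.int64(349)), (225, np.int64(350)), (228, np.int64(350)), (231, np.int64(350)), (234, np.int64(352))]
arm occl [[163, 149, 155, 163, 150, 147, 127, 128, 146, 213, 232, 237, 224, 244, 237, 235, 341, 330, 211, 221, 245, 369, 394, 401, 400, 394, 399, 393, 397, 393, 389, 394, 391, 395, 388, 388, 387, 390, 388, 388, 381, 362], [177, 161, 158, 162, 161, 161, 153, 142, 142, 138, 125, 167, 232, 245, 239, 244, 243, 246, 205, 139, 214, 252, 235, 224, 233, 236, 232, 232, 234, 235, 230, 228, 225, 236, 233, 230, 224, 235, 230, 240, 232, 227]]
```

Request:
{"op": "jog_arm", "data": {
  "moves": [0,0,-0.1,0,0,0,0.42,0,0,-0.25,0,0,0,0.42,-0.1,0,-0.4,0,0,0,0.42,-0.25,0,-0.5,0,0,0,0.42,-0.4,0,-0.6,0,0,0,0.42,-0.54,0,-0.6,0,0,0,0.42,-0.54,0,-0.6,0,0,0,0.42,-0.54,0,-0.6,0,0,0,0.42]
}}

```text
time: 15.2
position: [0.5245, -0.0241, 0.3871]
tool_rot: [-2.099, -2.336, 0.001]
ft_force: [-0.5, 0.7, -0.6]
grip_width: 0.711
grip_force: 0.0
```

```bash
python3 -c "
from go import *
s,im=shot('wrist','w7.png');print(s['time'],C(s['position']),s['tool_rot'])
np.savez('w7.npz',**{k:v for k,v in im.items()},p=s['position'],r=s['tool_rot'])
for c in [(0,68,64),(-87,30,51),(-87,-30,6),(12,32,22),(0,0,13),(30,46,0)]: print(c,np.round(proj(im,W(c),s)))
"
```

```text
15.2 [-53.   10.9 387.1] [-2.09875109e+00 -2.33593245e+00  8.69899224e-04]
(0, 68, 64) [359. 229.]
(-87, 30, 51) [333. 165.]
(-87, -30, 6) [291. 162.]
(12, 32, 22) [332. 230.]
(0, 0, 13) [311. 221.]
(30, 46, 0) [341. 237.]
```

View pics/w7.png

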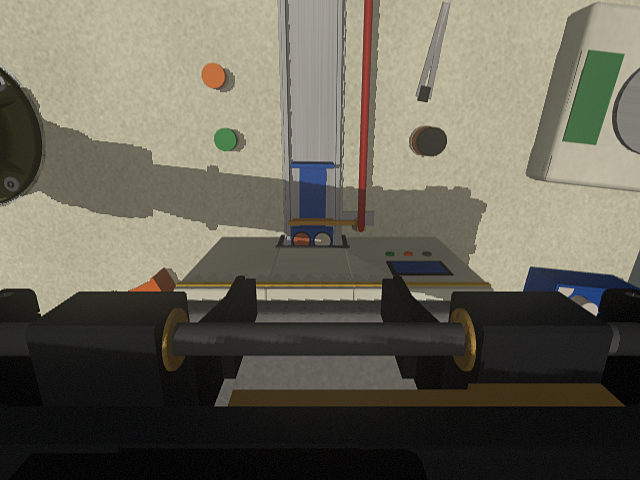

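The view shows the plate at (312,163), the shut blade at (322,221), the block behind the blade at about row 228, and the housing front at row 237. The cups, jar and tweezers are undisturbed. I check the rows.

```bash
python3 -c "
from go import *
d=np.load('w7.npz');im={k:d[k] for k in d.files};s={'position':d['p'],'tool_rot':d['r']}
p=d['pixels']
for u in (296,312,322,327,340): print(u,'plate',[(r,p[r,u].tolist()) for r in range(158,170)] if u==312 else '', 'blade', [(r,p[r,u].tolist()) for r in range(216,236)] if u in(296,327) else '')
for v,z in((161,.008),(162,.008),(163,.008),(163,.051),(164,.051),(165,.051)): print(v,z,C(ray(im,312,v,z,s)))
for v in (226,227,228,229,230): print('blk',v,C(ray(im,312,v,.022,s)))
for v in (236,237,238): print('front z0',C(ray(im,250,v,.0,s)))
"
```

```text
296 plate  blade [(216, [91, 87, 85]), (217, [87, 85, 80]), (218, [80, 67, 49]), (219, [75, 57, 27]), (220, [80, 62, 40]), (221, [91, 69, 34]), (222, [99, 78, 37]), (223, [100, 77, 38]), (224, [100, 77, 35]), (225, [83, 76, 67]), (226, [46, 52, 64]), (227, [31, 38, 55]), (228, [39, 45, 70]), (229, [40, 51, 77]), (230, [37, 46, 74]), (231, [37, 47, 76]), (232, [34, 41, 59]), (233, [32, 34, 34]), (234, [61, 44, 32]), (235, [87, 54, 40])]
312 plate [(158, [157, 152, 147]), (159, [160, 156, 150]), (160, [162, 158, 153]), (161, [100, 102, 104]), (162, [44, 49, 65]), (163, [45, 48, 61]), (164, [58, 80, 129]), (165, [58, 85, 141]), (166, [60, 84, 135]), (167, [55, 76, 128]), (168, [56, 75, 123]), (169, [59, 81, 131])] blade 
322 plate  blade 
327 plate  blade [(216, [90, 89, 84]), (217, [87, 85, 79]), (218, [79, 66, 49]), (219, [76, 58, 31]), (220, [75, 59, 33]), (221, [93, 72, 37]), (222, [100, 77, 37]), (223, [100, 77, 38]), (224, [97, 72, 32]), (225, [91, 83, 72]), (226, [57, 60, 69]), (227, [32, 38, 58]), (228, [35, 41, 60]), (229, [37, 46, 72]), (230, [33, 45, 73]), (231, [34, 44, 75]), (232, [35, 44, 70]), (233, [31, 33, 39]), (234, [51, 46, 38]), (235, [97, 90, 80])]
340 plate  blade 
161 0.008 [-89.1   0.9   8. ]
162 0.008 [-87.7   0.9   8. ]
163 0.008 [-86.2   0.9   8. ]
163 0.051 [-89.8   1.7  51. ]
164 0.051 [-88.5   1.7  51. ]
165 0.051 [-87.2   1.7  51. ]
blk 226 [ 6.3  0.9 22. ]
blk 227 [ 7.8  0.9 22. ]
blk 228 [ 9.4  0.9 22. ]
blk 229 [11.   0.9 22. ]
blk 230 [12.6  0.9 22. ]
front z0 [ 28.8 -98.1   0. ]
front z0 [ 30.4 -98.2   0. ]
front z0 [ 32.1 -98.3   0. ]
```

```bash
python3 -c "
from bench import ctrl
print(ctrl.close_job())"
```

```text
the job is handed in; nothing more can be done
None
```

The tray is home against the end stop (plate rear measured within about 1 mm of x = −87 mm), the gate is shut behind it and the arm is clear; I handed the job in after about 15 s of robot time, and the hand-in gave no verdict.

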